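# Take the dryer roller stack apart into its service nests

## Task

The drum-roller parts of the dryer stand in one stack on the service table. Working from the top down, press the axle pin upright and fully down between the sprung jaws of the clamp, keeping hold of it until it is home and both jaws have closed on it, then set the bearing housing, the pulley and the roller, one after another, flat inside the lipped nest of matching shape and size. Leave the tin and the oil bottle where they stand.

Things in the scene. Friction and masses are not known exactly. Their poses are not given: they have to be found in the camera images.
- axle: Steel axle pin, diameter 20 mm, 72 mm long, upright on top of the stack (foot 74 mm above the table at the start). Origin at the centre of its foot, z up along it. Foot tapered: diameter 12 mm, full 20 mm from 6 mm up. 0.17 kg. For the clamp, hold it with fingertips at least 36 mm above its foot to clear the jaws; going down takes a push of 3 to 15 N, it does not sink by its own weight.
- housing: Bearing housing, square aluminium block 30 x 30 mm, 22 mm high, with a brass disc on its top, lying flat on the pulley under the axle. Origin at the centre of its underside, x and y square to its sides, z up. About 0.1 kg.
- pulley: Belt pulley, dark steel disc with a groove round its rim, diameter 46 mm, 24 mm high, lying flat on the roller under the housing. Grips like a plain cylinder. Origin at the centre of its underside, z up. About 0.16 kg.
- roller: Drum roller, black rubber disc with a grey hub face, diameter 66 mm, 28 mm high, lying flat on the table at the bottom of the stack. Origin at the centre of its underside, z up. About 0.18 kg.
- clamp: Fixed grey sprung clamp: base 96 x 40 mm, 6 mm thick, end cheeks 32 mm high, two dark jaws closing along x. Origin: centre of underside, z up. Pin goes down at x = y = 0 till its foot is on the base, z = 6 mm. Jaws 28 mm wide, top at 38 mm; 8 mm apart when empty (up to z = 22 mm), flaring to 26 mm apart at the top. The pin spreads each by 6 mm (1 to 2 N); both touch it if within 6 mm of centre.
- housing_nest: Nest for the housing: grey square tray fixed to the table, 46 x 46 mm inside the lip, 54 mm outside. Floor 4 mm and lip top 8.5 mm above the table. Origin at the centre of its underside, on the table; x and y along its sides.
- pulley_nest: Nest for the pulley: the smaller round grey tray, fixed to the table, 62 mm diameter inside the lip, 70 mm outside. Floor 4 mm and lip top 8.5 mm above the table. Origin at the centre of its underside, on the table.
- roller_nest: Nest for the roller: the larger round grey tray, fixed to the table, 82 mm diameter inside the lip, 90 mm outside. Floor 4 mm and lip top 8.5 mm above the table. Origin at the centre of its underside, on the table. For all three nests, hold the part with the fingertips at least 7 mm above its underside so that they stay above the lip.
- grease_tin: Bystander: plain aluminium tin, diameter 64 mm, 60 mm high, standing on the table. Origin at the centre of its underside. Loose; to be left alone.
- oil_bottle: Bystander: small white plastic bottle with a black cap, diameter 44 mm, 85 mm high, standing on the table. Origin at the centre of its underside. Loose; to be left alone.

How it is judged:
By the outcome, as a careful person would: the job done as asked, in the order asked, and still so for the second after the job is handed in, with the robot touching nothing.
It also fails if it takes over 128 s, if anything falls off the work surface, if the arm or the gripper's body presses on something with over 40 N, if the wrist force passes 120 N, or if a joint passes its speed limit or range.

## Robot

A 6-joint arm with a two-finger parallel gripper is mounted at the origin on the work surface. World frame = base frame: x ahead of the robot, y to its left, z up, the work surface at z = 0. Lengths are in m, angles in degrees, forces in N, time in s.
With the tool pointing down it reaches from about 0.4 to 0.825 m from the base axis. Payload 7 kg.
Tool frame: the origin (TCP) lies midway between the tips of the shut fingers; the grasp point (between the pads) lies r.pinch_z behind it (r.pinch_z is the distance from the TCP to the grasp point, in m); z points along the fingers, y is the line along which they close (so a half turn about z gives the same grasp; the last joint's range is limited). The gripper opens to 88 mm and grips with 3 to 60 N. Pads are 19 mm wide; open, the fingers measure 130 mm over their backs; the gripper's body (78 mm by 193 mm) begins 47 mm behind the grasp point.
Start: joints at [88.642, 20.546, 0.682, 0, -70.136, -16.507], TCP at [0.207, 0.642, 0.227] pointing down, gripper open.
Joint ranges: [-176.03, 176.03], [-82.01, 121.73], [-58.28, 71.71], [-173.87, 95.51], [-174.79, -0.11], [-173.66, 173.66]. Speed limits (degrees/s): [136.94, 136.94, 172.46, 180, 180, 180].

## Interface

Orientations are given as [roll, pitch, yaw] about the fixed x, y, z axes, in that order (R = Rz(yaw) Ry(pitch) Rx(roll)).
In Python, from plant import r, optics, job gives the robot as it stands.
- The arm moves only by the shell command python3 -m crank 'ROWS' [FORCE]. ROWS is JSON, a list of rows, each an object with "xyz": the shift along the tool's x, y, z in units of 30 mm (1.0 is 30 mm), a list of three; "delta_rot": the turn, a rotation vector about the tool's x, y, z in degrees, a list of three; "claw": the closure, from 0 (fully open) to 1 (shut). A call has 1 to 20 rows; each row is the pose to reach, as a shift and turn from the pose commanded when the call began, along the tool's axes at that moment; what a row does not reach only later rows make up. A row lasts 1/8 s, in which the tool goes at most 62.5 mm and 10.7 degrees, less where a joint would pass 70% of its speed; a pose out of reach is approached as far as the arm can. A call with a gripper value outside its range is refused whole. The fingers move at their own pace and stop on an object; FORCE is the grip in N (left out, the last holds). Time passes only in rows, so rows that repeat a pose let the fingers close. It gives the time, the measured TCP pose, the force, the opening and the grip force at its end, in the units of the state.
- r.get_state(): the state, without advancing time (a new reading comes with each control period).
- optics.capture(name): name is "scene" or "top"; returns a dict with "img" (480x640x3 uint8, blue, green, red), "fovy" (degrees; the focal length in pixels is half the picture's height over the tangent of half this angle, whatever the lens; pixels are square), "cx", "cy" (the principal point, pixels), "eye" and "rotation" of the camera in the world. Camera axes: x right, y up, looking along -z (the intrinsics and any distortion apply to the point x, -y, -z); pixel columns grow to the right and rows downward; lengths in m; the calibration is good to about 2 mm. A picture is of the moment at which its call begins. There is no depth.
- job.close_job(): hands the job in; it is judged then, once.
The state is a dict: "time_s": time; "joints": joint angles; "qd": joint speeds; "joint_torque": joint torques, N m; "tcp_pos": TCP position; "eef_rot": TCP orientation; "contact_force": force on the tool from outside, world axes, zero at the start; "moment": the same for the moment, N m; "gripper_width": finger opening in m; "gripper_force": force on a finger pad.
Only numpy, scipy, OpenCV 4.12 (cv2) and the standard library are available. Lean on these libraries where they do the work, as an engineer would, in place of code of your own. Each camera call takes 0.05 s, during which the arm holds its last target. There are 200 camera calls.

## Working session

There is one attempt and no reset: what is moved stays moved. The work goes in short steps, Python scripts to look and compute and a shell command to move; the robot and the scene stay as the last step left them, time stands still between calls to the robot, and variables do not carry over. Pictures are saved under pics/ and viewed, at most 14 in all, crops included, and the job is handed in when it is done.

```bash
ls; mkdir -p pics
python3 - <<'E'
from plant import r, optics, job
import cv2
print(r.get_state(), r.pinch_z)
for n in ("scene","top"):
    c=optics.capture(n); cv2.imwrite(f"pics/{n}0.png",c["img"]); print({k:v for k,v in c.items() if k!="img"})
E
```

```text
pics
{'time_s': 0.0, 'joints': array([ 8.86420323e+01,  2.05904940e+01,  6.36384700e-01, -2.18973542e-02,
       -7.01343331e+01, -1.65081685e+01]), 'qd': array([ 0.09298393,  0.04233289, -0.01925579,  0.09169036,  0.07438315,
       -0.03241252]), 'joint_torque': array([-3.94483031e-04, -5.82716274e+01,  2.93054366e+01,  6.99729323e+00,
        7.06183855e-03, -1.61405947e-04]), 'tcp_pos': array([0.20693709, 0.64201046, 0.22564754]), 'eef_rot': array([ 1.79909353e+02, -5.39711861e-03, -1.78735889e+01]), 'contact_force': array([ 0.6895836 , -0.62857087,  0.61693678]), 'moment': array([-0.06136232, -0.03327879, -0.02893943]), 'gripper_force': 0.0, 'gripper_width': 0.08755694503527263} 0.0188
{'fovy': 55.732994162917066, 'cx': 322.49575342792014, 'cy': 236.9638380657482, 'eye': array([ 0.8967111 , -0.31425267,  0.63999971]), 'rotation': array([38.62481857, -0.04945751, 48.19349462])}
{'fovy': 49.31917111124492, 'cx': 314.1998088096706, 'cy': 231.49573457692605, 'eye': array([0.33276467, 0.00796012, 1.08123704]), 'rotation': array([ 11.62719101,  -0.09644251, -88.4695478 ])}
```

View both.

View pics/scene0.png

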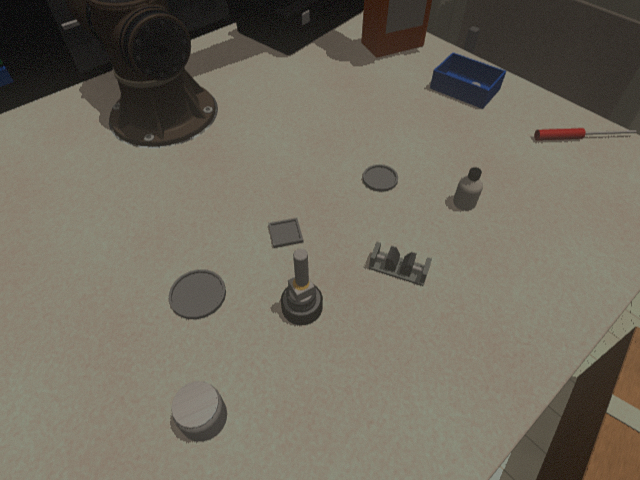

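View pics/top0.png

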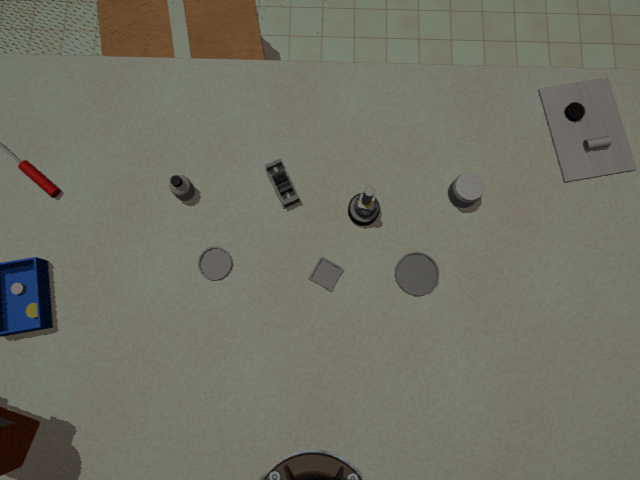

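```bash
cat > h.py <<'E'
import numpy as np, cv2
from scipy.spatial.transform import Rotation as R
from plant import r, optics, job
def cam(c):
    f=240/np.tan(np.radians(c["fovy"]/2)); return f,R.from_euler('xyz',c["rotation"],degrees=True).as_matrix()
def ray(c,u,v,z):
    f,M=cam(c); d=M@np.array([(u-c["cx"])/f,-(v-c["cy"])/f,-1]); e=np.array(c["eye"])
    return e+d*(z-e[2])/d[2]
def proj(c,p):
    f,M=cam(c); q=M.T@(np.array(p)-c["eye"]); return np.array([c["cx"]+f*q[0]/-q[2], c["cy"]-f*q[1]/-q[2]])
def rows(dest,yaw=None,rot=None):
    """shift in tool units from measured pose to dest TCP"""
    s=r.get_state(); M=R.from_euler('xyz',s["eef_rot"],degrees=True)
    T=R.from_euler('xyz',[180,0,yaw if yaw is not None else s["eef_rot"][2]],degrees=True)
    return (M.inv().apply(np.array(dest)-s["tcp_pos"])/0.03).round(3),(M.inv()*T).as_rotvec(degrees=True).round(2)
E
python3 - <<'E'
from h import *
t=optics.capture("top"); s=optics.capture("scene")
cv2.imwrite("pics/t1.png",cv2.resize(t["img"][150:305,190:455],None,fx=3,fy=3,interpolation=cv2.INTER_CUBIC))
cv2.imwrite("pics/s1.png",cv2.resize(s["img"][160:330,160:440],None,fx=2.8571,fy=2.8571,interpolation=cv2.INTER_CUBIC))
for n,u,v,z in [("pn",215,264,.0085),("hn",327,274,.0085),("rn",417,274,.0085),("axtop",369,190,.146),("clamp",283,184,.02),("roller",364,209,.0),("tin",468,188,.06),("bot",177,181,.085)]: print(n,ray(t,u,v,z).round(4))
for n,u,v,z in [("pn",380,178,.0085),("hn",285,233,.0085),("rn",198,294,.0085),("axtop",301,253,.146),("tin",197,407,.06)]: print(n,ray(s,u,v,z).round(4))
E
```

```text
pn [0.4793 0.2153 0.0085]
hn [ 0.4648 -0.0167  0.0085]
rn [ 0.4698 -0.2022  0.0085]
axtop [ 0.6066 -0.0881  0.146 ]
clamp [0.6517 0.0806 0.02  ]
roller [ 0.607  -0.0927  0.    ]
tin [ 0.6414 -0.2979  0.06  ]
bot [0.6326 0.2866 0.085 ]
pn [0.4853 0.2077 0.0085]
hn [ 0.4694 -0.0216  0.0085]
rn [ 0.4748 -0.2065  0.0085]
axtop [ 0.6041 -0.0911  0.146 ]
tin [ 0.6506 -0.3053  0.06  ]
```

View pics/t1.png

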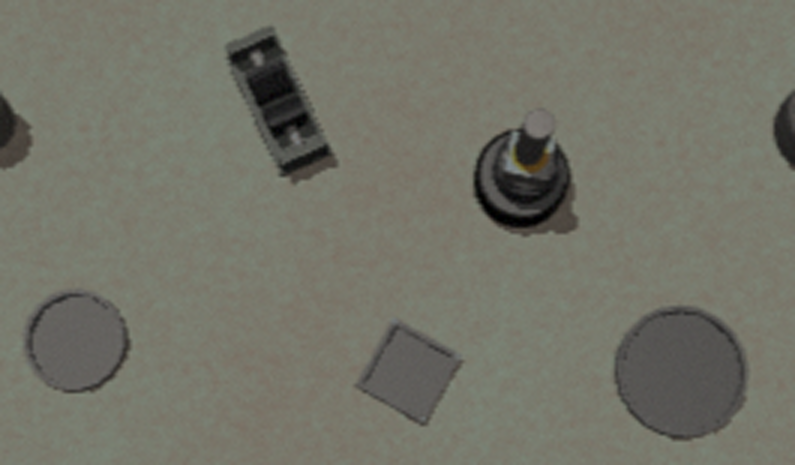

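View pics/s1.png

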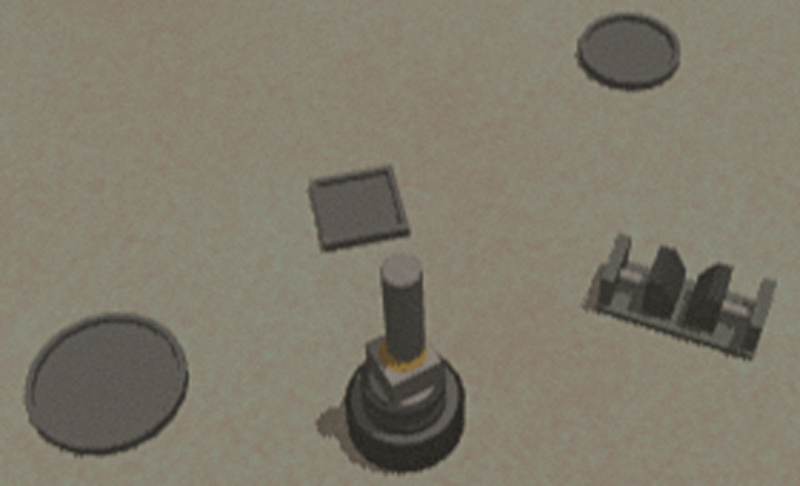

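Run:
```python
from h import *
t=optics.capture("top"); s=optics.capture("scene")
g=cv2.GaussianBlur(cv2.cvtColor(t["img"],cv2.COLOR_BGR2GRAY),(3,3),0).astype(float)
# table edge straightness in top image
us=np.arange(275,640,15); vs=[]
for u in us:
    d=np.abs(np.diff(g[50:80,u-3:u+4].mean(1))); i=d.argmax(); i=min(max(i,1),27); a,b,c=d[i-1:i+2]; vs.append(50+i+.5+.5*(a-c)/(a-2*b+c))
print(np.round(vs,1)); p=np.polyfit(us,vs,2); print(p)
for n in ("t","s"):
    c={"t":t,"s":s}[n]; print(n,"base proj",proj(c,[0,0,0]))
cv2.imwrite("pics/b.png",np.hstack([cv2.resize(s["img"][60:160,90:240],None,fx=3,fy=3),cv2.resize(t["img"][380:480,240:390],None,fx=2.2,fy=3)]))
# axle-free size checks: nest blobs through ray
P=lambda x,y:(190+x/3,150+y/3); Q=lambda x,y:(160+x/2.8571,160+y/2.8571)
H=[(399,321),(463,360),(424,425),(356,385)]
W=np.array([ray(t,*P(*h),.0085) for h in H]); print("hn top",W.mean(0),[np.linalg.norm(W[i]-W[i-1]) for i in range(4)],[np.degrees(np.arctan2(*(W[i]-W[i-1])[1::-1])) for i in range(4)])
H=[(309,180),(391,166),(410,231),(325,243)]
W=np.array([ray(s,*Q(*h),.0085) for h in H]); print("hn sc",W.mean(0),[np.linalg.norm(W[i]-W[i-1]) for i in range(4)],[np.degrees(np.arctan2(*(W[i]-W[i-1])[1::-1])) for i in range(4)])
for nm,c,f,a,b in [("rn t",t,P,(615,372),(748,372)),("rn t v",t,P,(681,306),(681,440)),("pn t",t,P,(25,341),(130,341)),("rn s",s,Q,(26,380),(188,380)),("pn s",s,Q,(577,48),(681,48))]:
    A=ray(c,*f(*a),.0085);B=ray(c,*f(*b),.0085);print(nm,np.linalg.norm(A-B))
```

```text
[59.9 58.8 60.2 62.3 60.3 61.1 61.4 61.  62.2 62.1 62.7 64.9 63.2 64.2
 65.7 64.4 66.9 65.2 65.9 67.6 67.8 77.3 77.3 68.8 69.8]
[ 8.06149750e-05 -3.64865191e-02  6.38118674e+01]
t base proj [312.75040613 518.15633687]
s base proj [164.76744461 112.81946679]
hn top [ 0.46439197 -0.01637188  0.0085    ] [np.float64(0.05335373194464552), np.float64(0.05163020432873722), np.float64(0.05220511061969163), np.float64(0.05390140059579671)] [np.float64(-32.212087378867984), np.float64(-120.14280111224265), np.float64(150.22285742048396), np.float64(61.04238459097077)]
hn sc [ 0.46740185 -0.01866373  0.0085    ] [np.float64(0.05258368380659009), np.float64(0.05330865680798179), np.float64(0.054978272263421085), np.float64(0.05282569384440311)] [np.float64(153.21143740400325), np.float64(61.07131314272014), np.float64(-27.442860675057883), np.float64(-121.54654691379507)]
rn t 0.09141210556206993
rn t v 0.09250714560198271
pn t 0.0723628491118205
rn s 0.0918534499758759
pn s 0.07252036335441701
```

```bash
python3 -m crank '[{"xyz":[0,0,0],"delta_rot":[0,0,0],"claw":0}]'
python3 - <<'E'
from h import *
print(rows([0.605,-0.09,0.24],-90), rows([0.605,-0.09,0.24],0))
E
```

```text
time_s: 0.42
tcp_pos: [0.2071, 0.6424, 0.2265]
eef_rot: [180.0, -0.0, -17.9]
contact_force: [0.6, 0.3, 0.6]
gripper_width: 0.0879
gripper_force: 0.0
(array([20.115, 19.166, -0.447]), array([ 1.000e-02, -1.000e-02,  7.213e+01])) (array([20.115, 19.166, -0.447]), array([ 1.000e-02,  0.000e+00, -1.787e+01]))
```

```bash
cat > ov.py <<'E'
from h import *
def circ(x,y,z,d): a=np.linspace(0,2*np.pi,49); return np.c_[x+d/2*np.cos(a),y+d/2*np.sin(a),a*0+z]
def rect(x,y,yaw,z,w,h,ox=0,oy=0):
    q=np.array([[-w/2,-h/2],[w/2,-h/2],[w/2,h/2],[-w/2,h/2],[-w/2,-h/2]])+[ox,oy]; a=np.radians(yaw)
    q=q@np.array([[np.cos(a),np.sin(a)],[-np.sin(a),np.cos(a)]]); return np.c_[q+[x,y],np.full(5,z)]
def clamp(x,y,w): return [rect(x,y,w,0,.096,.04),rect(x,y,w,.006,.096,.04),rect(x,y,w,.038,.026,.028)]
def draw(c,box,k,curves,off=(0,0)):
    x0,y0,x1,y1=box; im=cv2.resize(c["img"][y0:y1,x0:x1],None,fx=k,fy=k,interpolation=cv2.INTER_CUBIC)
    im=cv2.convertScaleAbs(im,alpha=1.5)
    for C in curves:
        p=np.array([proj(c,q) for q in C]); p=((p+.5-[x0,y0])*k).astype(int); cv2.polylines(im,[p.reshape(-1,1,2)],False,(0,255,0),1)
    return im
E
python3 - <<'E'
from ov import *
t=optics.capture("top"); s=optics.capture("scene")
print("scene base edge",[ray(s,160+a/2.8571,160+b/2.8571,0).round(4) for a,b in [(585,305),(752,357)]])
print("top base pts",[ray(t,190+a/3,150+b/3,.006).round(4) for a,b in [(287,172),(330,155),(228,50)]])
cl=(0.648,0.079); 
st=(0.606,-0.091)
st_c=[circ(*st,0,.066),circ(*st,.028,.066),circ(*st,.052,.046),circ(*st,.146,.020)]
w=110
A=draw(t,(255,150,395,235),5.7,clamp(*cl,w)+st_c)
cv2.imwrite("pics/ov_t.png",A)
B=draw(s,(270,225,440,335),4.7,clamp(*cl,w)+st_c)
cv2.imwrite("pics/ov_s.png",B)
E
```

```text
scene base edge [array([0.6129, 0.0375, 0.    ]), array([0.7038, 0.0839, 0.    ])]
top base pts [array([0.6046, 0.0739, 0.006 ]), array([0.6178, 0.0439, 0.006 ]), array([0.6937, 0.1197, 0.006 ])]
```

View pics/ov_t.png

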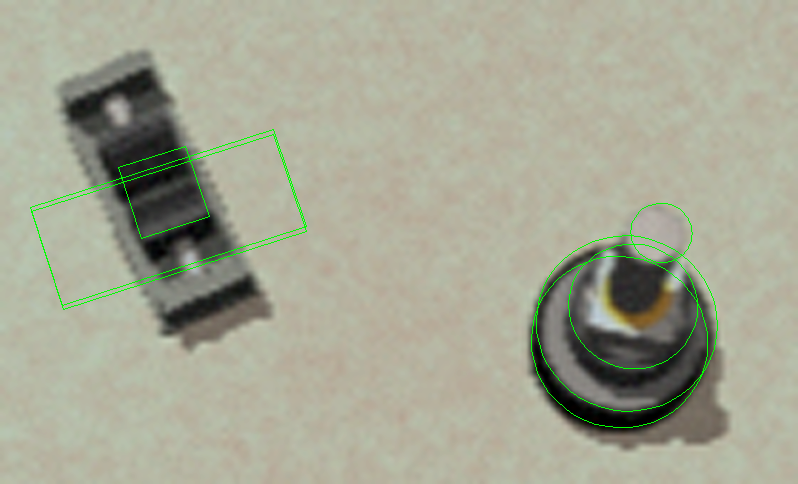

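View pics/ov_s.png

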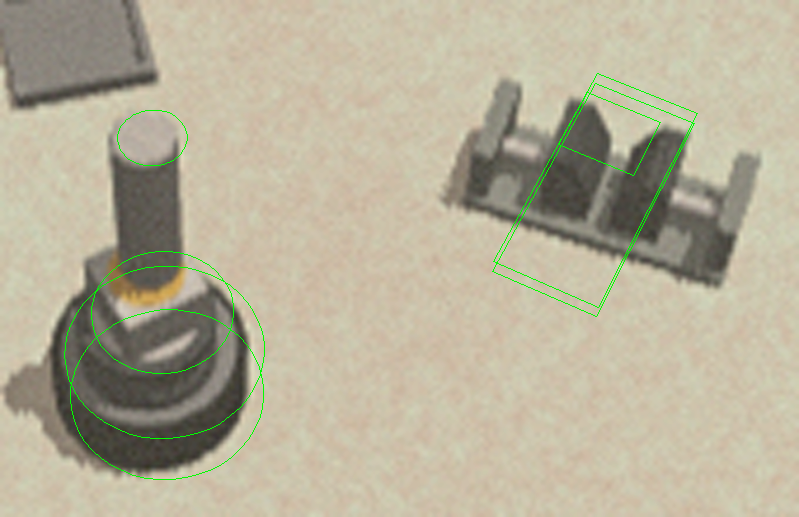

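```bash
python3 -m crank '[{"xyz":[5,5,0],"delta_rot":[0,0,10],"claw":1},{"xyz":[10,9.5,0],"delta_rot":[0,0,19],"claw":1},{"xyz":[15,14,0],"delta_rot":[0,0,19],"claw":1},{"xyz":[20.1,19.15,0],"delta_rot":[0,0,19],"claw":1},{"xyz":[20.1,19.15,0],"delta_rot":[0,0,19],"claw":1},{"xyz":[20.1,19.15,0],"delta_rot":[0,0,19],"claw":1},{"xyz":[20.1,19.15,0],"delta_rot":[0,0,19],"claw":1},{"xyz":[20.1,19.15,0],"delta_rot":[0,0,19],"claw":1},{"xyz":[20.1,19.15,0],"delta_rot":[0,0,19],"claw":1},{"xyz":[20.1,19.15,0.5],"delta_rot":[0,0,19],"claw":1},{"xyz":[20.1,19.15,0.5],"delta_rot":[0,0,19],"claw":1},{"xyz":[20.1,19.15,0.9],"delta_rot":[0,0,19],"claw":1},{"xyz":[20.1,19.15,0.9],"delta_rot":[0,0,19],"claw":1},{"xyz":[20.1,19.15,0.9],"delta_rot":[0,0,19],"claw":1},{"xyz":[20.1,19.15,0.9],"delta_rot":[0,0,19],"claw":1},{"xyz":[20.1,19.15,0.9],"delta_rot":[0,0,19],"claw":1},{"xyz":[20.1,19.15,0.9],"delta_rot":[0,0,19],"claw":1}]'
python3 - <<'E'
from ov import *
t=optics.capture("top"); s=optics.capture("scene"); p=r.get_state()["tcp_pos"]
print(p,r.get_state()["eef_rot"],[proj(c,p) for c in (t,s)])
st=(0.606,-0.091)
m=[np.array([p-[.01,0,0],p+[.01,0,0]]),np.array([p-[0,.01,0],p+[0,.01,0]]),circ(*st,.146,.02)]
B=draw(s,(230,170,390,310),4,m)
A=draw(t,(330,120,410,230),2,m); A=cv2.copyMakeBorder(A,0,B.shape[0]-A.shape[0],0,0,cv2.BORDER_CONSTANT)
cv2.imwrite("pics/g1.png",np.hstack([A,B]))
E
```

```text
time_s: 2.65
tcp_pos: [0.6046, -0.0882, 0.2002]
eef_rot: [-180.0, -0.0, -36.8]
contact_force: [0.4, -0.1, 0.7]
gripper_width: 0.0002
gripper_force: 0.0
[ 0.60470627 -0.08829266  0.20018254] [-1.79958091e+02 -3.72874091e-02 -3.67751751e+01] [array([372.32131166, 182.40891173]), array([301.43784521, 226.5169733 ])]
```

View pics/g1.png

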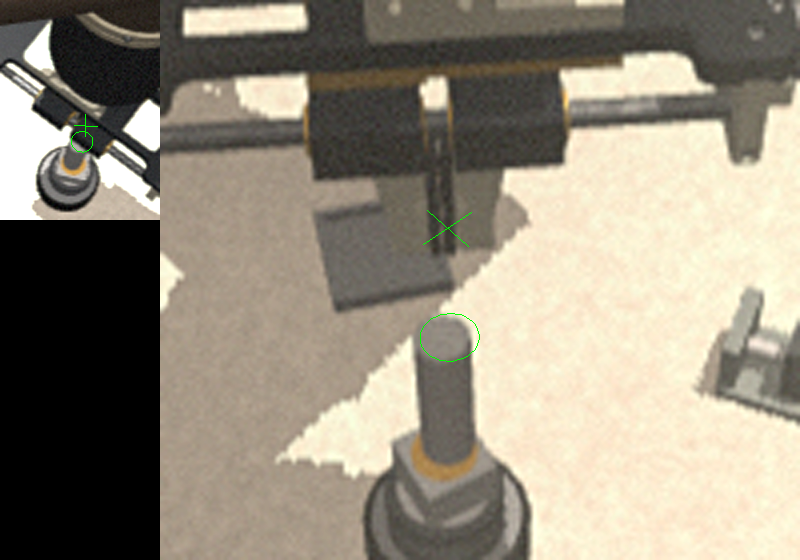

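```bash
python3 -m crank '[{"xyz":[0.1,0.05,0],"delta_rot":[0,0,0],"claw":0},{"xyz":[0.1,0.05,0],"delta_rot":[0,0,0],"claw":0},{"xyz":[0.1,0.05,0],"delta_rot":[0,0,0],"claw":0},{"xyz":[0.1,0.05,0],"delta_rot":[0,0,0],"claw":0},{"xyz":[0.1,0.05,0.5],"delta_rot":[0,0,0],"claw":0},{"xyz":[0.1,0.05,1],"delta_rot":[0,0,0],"claw":0},{"xyz":[0.1,0.05,1.5],"delta_rot":[0,0,0],"claw":0},{"xyz":[0.1,0.05,2],"delta_rot":[0,0,0],"claw":0},{"xyz":[0.1,0.05,2.5],"delta_rot":[0,0,0],"claw":0},{"xyz":[0.1,0.05,2.85],"delta_rot":[0,0,0],"claw":0},{"xyz":[0.1,0.05,2.85],"delta_rot":[0,0,0],"claw":0},{"xyz":[0.1,0.05,2.85],"delta_rot":[0,0,0],"claw":0},{"xyz":[0.1,0.05,2.85],"delta_rot":[0,0,0],"claw":0}]'
python3 - <<'E'
from ov import *
t=optics.capture("top"); s=optics.capture("scene")
cv2.imwrite("pics/g2.png",draw(s,(240,190,370,330),4,[]))
# corrected scene values (tip seen 1.5px left of projection)
f=lambda u,v,z: ray(s,u+1.6,v,z).round(4)
Q=lambda x,y:(160+x/2.8571,160+y/2.8571)
for n,x,y in [("pn",629,51),("hn",359,205),("rn",107,383)]: print(n,f(*Q(x,y),.0085))
for n,x,y in [("pn",77.5,341.5),("rn",681.5,372.5),("hn",410.5,373)]: print(n,ray(t,190+x/3,150+y/3,.0085).round(4))
E
```

```text
time_s: 4.38
tcp_pos: [0.6067, -0.0923, 0.1147]
eef_rot: [-180.0, -0.1, -36.9]
contact_force: [-0.2, -0.4, -0.1]
gripper_width: 0.0875
gripper_force: 0.0
pn [0.4873 0.2106 0.0085]
hn [ 0.4698 -0.0167  0.0085]
rn [ 0.4761 -0.2052  0.0085]
pn [0.4797 0.2136 0.0085]
rn [ 0.4694 -0.2025  0.0085]
hn [ 0.4641 -0.0164  0.0085]
```

View pics/g2.png

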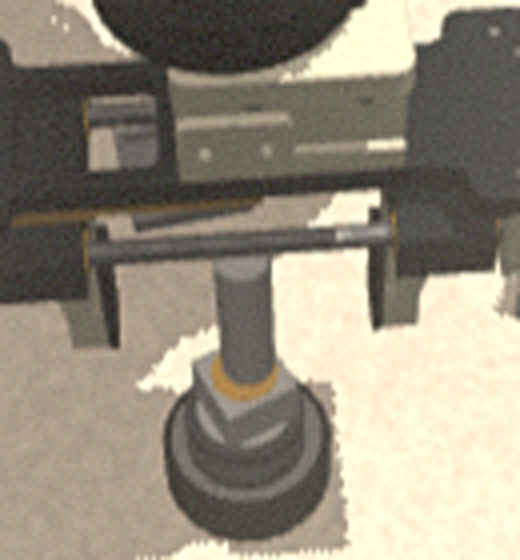

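```bash
python3 -m crank '[{"xyz":[0,0,0],"delta_rot":[0,0,0],"claw":0.9},{"xyz":[0,0,0],"delta_rot":[0,0,0],"claw":0.9},{"xyz":[0,0,0],"delta_rot":[0,0,0],"claw":0.9},{"xyz":[0,0,0],"delta_rot":[0,0,0],"claw":0.9},{"xyz":[0,0,0],"delta_rot":[0,0,0],"claw":0.9},{"xyz":[0,0,0],"delta_rot":[0,0,0],"claw":0.9}]' 40
python3 -m crank '[{"xyz":[0,0,-0.2],"delta_rot":[0,0,0],"claw":0.9},{"xyz":[0,0,-0.6],"delta_rot":[0,0,0],"claw":0.9},{"xyz":[0,0,-1.2],"delta_rot":[0,0,0],"claw":0.9},{"xyz":[0,0,-2],"delta_rot":[0,0,0],"claw":0.9},{"xyz":[0,0,-2],"delta_rot":[0,0,0],"claw":0.9},{"xyz":[0,0,-2],"delta_rot":[0,0,0],"claw":0.9}]'
python3 - <<'E'
from ov import *
t=optics.capture("top"); s=optics.capture("scene")
A=draw(s,(240,150,440,330),3,[]); cv2.imwrite("pics/g3.png",A)
# clamp: fit yaw/centre by overlay
for cl in [(0.6505,.081,25)]:
  A=draw(t,(255,150,315,220),6,clamp(*cl))
  s2=dict(s); s2["cx"]-=1.6; B=draw(s2,(360,235,440,295),5,clamp(*cl)); B=cv2.copyMakeBorder(B,0,A.shape[0]-B.shape[0],0,0,cv2.BORDER_CONSTANT); cv2.imwrite("pics/cl.png",np.hstack([A,B]))
E
```

```text
time_s: 5.22
tcp_pos: [0.6063, -0.0924, 0.1141]
eef_rot: [180.0, 0.0, -36.9]
contact_force: [-0.2, 0.4, -0.3]
gripper_width: 0.0331
gripper_force: 0.0
time_s: 5.98
tcp_pos: [0.6058, -0.0922, 0.1737]
eef_rot: [-180.0, 0.0, -36.9]
contact_force: [-0.1, 0.6, -2.8]
gripper_width: 0.0188
gripper_force: 40.0
```

View pics/cl.png

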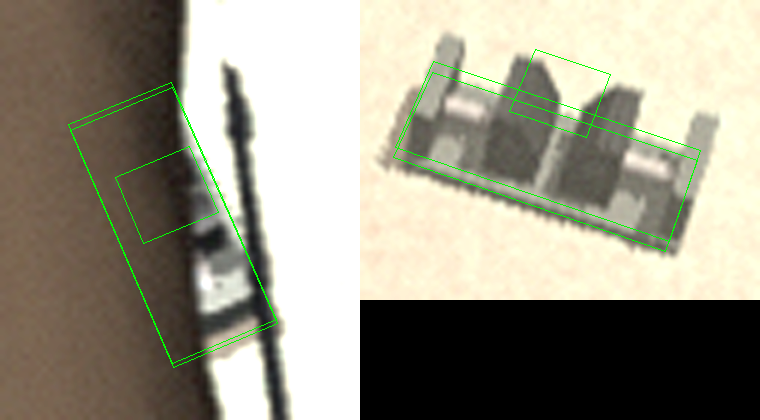

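View pics/g3.png

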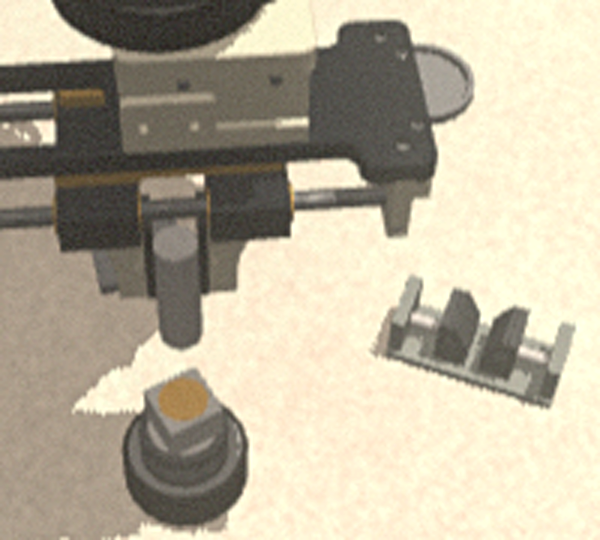

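Run:
```python
from ov import *
s=optics.capture("scene"); p=r.get_state()["tcp_pos"]; print(p)
D=lambda q:((proj(s,q)-[1.6,0]-[240,150])*3).round(1)
for h in (.036,.04,.045,.05):
    x=p+[0,0,-h]; print(h,"top centre",D(x+[0,0,.072]),"foot",D(x))
# clamp: scene gap-top pts (u,v full image) -> world
for n,u,v,z in [("jawL top in",511.,62,.038),]: pass
f=lambda u,v,z: ray(s,360+(u-360)/5+1.6,235+v/5,z).round(4)
print("base front corners z0",f(385,163,0),f(675,255,0)," jaw L top near-gap",f(548,68,.038),"R",f(612,100,.038), "cheek tops",f(449,38,.032),f(705,118,.032))
t=optics.capture("top")
g=lambda u,v,z: ray(t,255+u/5.7,150+v/5.7,z).round(4)
print("top: base/cheek",[g(*a) for a in [(105,73,.032),(215,308,.032),(60,90,.032),(152,52,.032),(164,325,.006),(258,285,.006)]])
```

```text
[ 0.60566676 -0.09238813  0.17307375]
0.036 top centre [172.7 222.1] foot [178.9 324.3]
0.04 top centre [173.1 228.4] foot [179.2 329.4]
0.045 top centre [173.5 236. ] foot [179.6 335.8]
0.05 top centre [174.  243.6] foot [180. 342.]
base front corners z0 [0.6163 0.0386 0.    ] [0.7067 0.0841 0.    ]  jaw L top near-gap [0.642  0.0854 0.038 ] R [0.665  0.0913 0.038 ] cheek tops [0.6084 0.0739 0.032 ] [0.688  0.1127 0.032 ]
top: base/cheek [array([0.6939, 0.1017, 0.032 ]), array([0.6055, 0.058 , 0.032 ]), array([0.6869, 0.1181, 0.032 ]), array([0.7026, 0.0847, 0.032 ]), array([0.6052, 0.078 , 0.006 ]), array([0.6215, 0.0435, 0.006 ])]
```

```bash
python3 -c "
from h import *
print(rows([.652,.08,.1]))"
python3 -m crank '[{"xyz":[-0.4,-1,0],"delta_rot":[0,0,0],"claw":0.9},{"xyz":[-0.8,-2,0],"delta_rot":[0,0,0],"claw":0.9},{"xyz":[-1.2,-3,0],"delta_rot":[0,0,0],"claw":0.9},{"xyz":[-1.6,-4,0],"delta_rot":[0,0,0],"claw":0.9},{"xyz":[-2,-5,0],"delta_rot":[0,0,0],"claw":0.9},{"xyz":[-2.2,-5.52,0],"delta_rot":[0,0,0],"claw":0.9},{"xyz":[-2.2,-5.52,0.6],"delta_rot":[0,0,0],"claw":0.9},{"xyz":[-2.2,-5.52,1.2],"delta_rot":[0,0,0],"claw":0.9},{"xyz":[-2.2,-5.52,1.8],"delta_rot":[0,0,0],"claw":0.9},{"xyz":[-2.2,-5.52,2.4],"delta_rot":[0,0,0],"claw":0.9},{"xyz":[-2.2,-5.52,2.4],"delta_rot":[0,0,0],"claw":0.9},{"xyz":[-2.2,-5.52,2.4],"delta_rot":[0,0,0],"claw":0.9},{"xyz":[-2.2,-5.52,2.4],"delta_rot":[0,0,0],"claw":0.9}]'
python3 - <<'E'
from ov import *
s=optics.capture("scene");t=optics.capture("top")
cv2.imwrite("pics/p1.png",draw(s,(355,205,455,295),6,[]));cv2.imwrite("pics/p1t.png",t["img"])
p=r.get_state()["tcp_pos"]; print(p, [((proj(s,p+[0,0,-.0457+a])-[1.6,0]-[355,205])*6).round(1) for a in (0,.072)])
E
```

```text
(array([-2.212, -5.525,  2.436]), array([0.06, 0.07, 0.  ]))
time_s: 7.8
tcp_pos: [0.6534, 0.0799, 0.103]
eef_rot: [-179.9, -0.1, -36.9]
contact_force: [0.3, -0.1, -2.1]
gripper_width: 0.0191
gripper_force: 40.0
[0.65322245 0.07990815 0.10286824] [array([282.3, 254.3]), array([323. ,  78.5])]
```

View pics/p1.png

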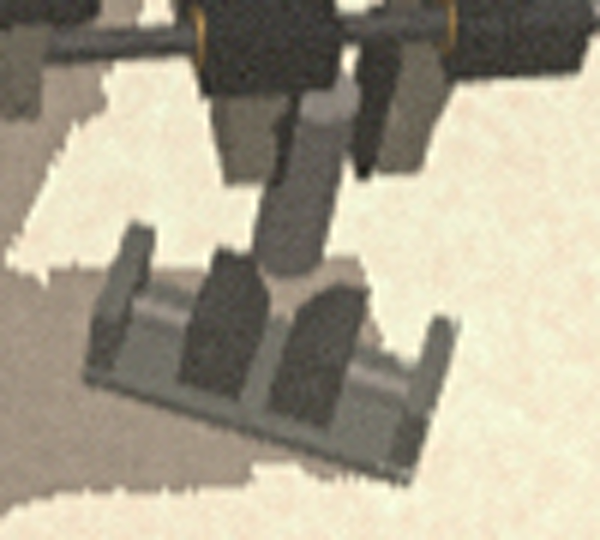

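Run:
```python
from ov import *
from scipy.optimize import least_squares
s=optics.capture("scene"); t=optics.capture("top")
F=lambda x,y:np.array([355+x/6,205+y/6]); G=lambda x,y:np.array([255+x/5.7,150+y/5.7])
def W(p,m): a=np.radians(p[2]); x,y,z=np.array(m)/1000; return [p[0]+x*np.cos(a)-y*np.sin(a),p[1]+x*np.sin(a)+y*np.cos(a),z]
S=[((-48,-20,0),F(88,382)),((48,-20,0),F(410,483)),((-48,20,32),F(130,224)),((48,20,32),F(458,318))]
T=[((48,20,32),G(60,90)),((48,-20,32),G(152,52)),((-48,20,0),G(164,335)),((-48,-20,0),G(262,293))]
for c,O in ((s,S),(t,T)):
    q=least_squares(lambda p:np.concatenate([proj(c,W(p,m))-o for m,o in O]),[.652,.08,26]); print(q.x.round(4),q.fun.round(1))
print("pin foot seen", ray(s,*F(290,258),.103-.0457), "tcp",r.get_state()["tcp_pos"])
```

```text
[ 0.6546  0.0775 27.5186] [-1.4  1.   0.3  1.1 -0.  -1.4  1.1 -1. ]
[ 0.6531  0.0808 26.1727] [-0.9 -0.2  0.4 -1.1  0.3  0.8  0.2  0.6]
pin foot seen [0.653788   0.07850368 0.0573    ] tcp [0.65301699 0.07985798 0.10262314]
```

```bash
python3 -m crank '[{"xyz":[0,0,0.3],"delta_rot":[0,0,0],"claw":0.9},{"xyz":[0,0,0.6],"delta_rot":[0,0,0],"claw":0.9},{"xyz":[0,0,0.8],"delta_rot":[0,0,0],"claw":0.9},{"xyz":[0,0,1],"delta_rot":[0,0,0],"claw":0.9},{"xyz":[0,0,1.2],"delta_rot":[0,0,0],"claw":0.9},{"xyz":[0,0,1.4],"delta_rot":[0,0,0],"claw":0.9},{"xyz":[0,0,1.4],"delta_rot":[0,0,0],"claw":0.9}]' 60
```

```text
time_s: 8.88
tcp_pos: [0.6521, 0.0796, 0.059]
eef_rot: [179.9, 0.1, -36.9]
contact_force: [2.0, -0.6, -3.9]
gripper_width: 0.0187
gripper_force: 60.0
```

```bash
python3 -m crank '[{"xyz":[0,0,0.05],"delta_rot":[0,0,0],"claw":0.9},{"xyz":[0,0,0.1],"delta_rot":[0,0,0],"claw":0.9},{"xyz":[0,0,0.1],"delta_rot":[0,0,0],"claw":0.9}]'; python3 -m crank '[{"xyz":[0,0,0.05],"delta_rot":[0,0,0],"claw":0.9},{"xyz":[0,0,0.1],"delta_rot":[0,0,0],"claw":0.9},{"xyz":[0,0,0.1],"delta_rot":[0,0,0],"claw":0.9}]'
```

```text
time_s: 9.25
tcp_pos: [0.6528, 0.0797, 0.0571]
eef_rot: [-180.0, -0.0, -36.9]
contact_force: [0.5, -0.2, -0.2]
gripper_width: 0.0187
gripper_force: 60.0
time_s: 9.62
tcp_pos: [0.6533, 0.0797, 0.0552]
eef_rot: [-180.0, -0.1, -36.8]
contact_force: [-1.7, 0.8, 7.5]
gripper_width: 0.0184
gripper_force: 60.0
```

```bash
python3 -m crank '[{"xyz":[0,0,0.05],"delta_rot":[0,0,0],"claw":0.9},{"xyz":[0,0,0.05],"delta_rot":[0,0,0],"claw":0.9}]'; python3 -m crank '[{"xyz":[0,0,0.05],"delta_rot":[0,0,0],"claw":0.9},{"xyz":[0,0,0.05],"delta_rot":[0,0,0],"claw":0.9}]'
```

```text
time_s: 9.88
tcp_pos: [0.6538, 0.0796, 0.0551]
eef_rot: [-179.9, -0.1, -36.8]
contact_force: [-4.1, -0.4, 14.9]
gripper_width: 0.0184
gripper_force: 60.0
time_s: 10.12
tcp_pos: [0.6542, 0.0795, 0.055]
eef_rot: [-179.9, -0.2, -36.8]
contact_force: [-5.5, -0.9, 22.9]
gripper_width: 0.0187
gripper_force: 60.1
```

Run:
```python
from ov import *
s=optics.capture("scene"); p=r.get_state()["tcp_pos"]
cv2.imwrite("pics/p2.png",draw(s,(355,195,455,295),6,[circ(p[0],p[1],.078,.02)]))
print(p,r.get_state()["contact_force"])
```

```text
[0.65420969 0.07950515 0.05497832] [-5.50171418 -0.85475713 24.22357338]
```

View pics/p2.png

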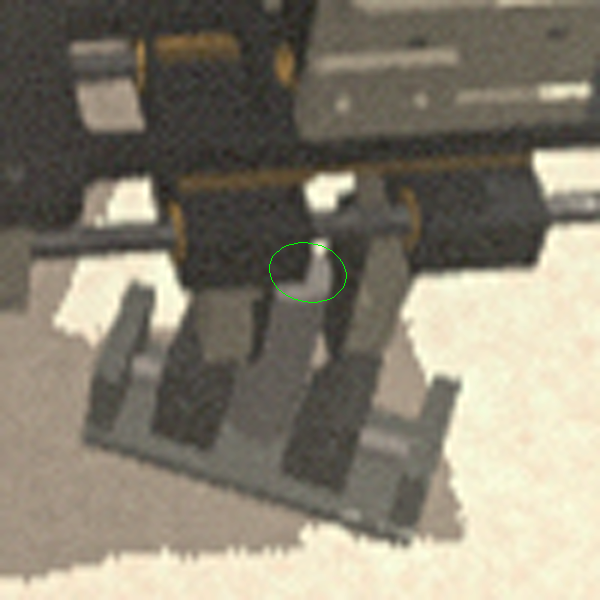

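```bash
python3 -m crank '[{"xyz":[0,0,-0.05],"delta_rot":[0,0,0],"claw":0.9},{"xyz":[0,0,-0.08],"delta_rot":[0,0,0],"claw":0.9},{"xyz":[0,0,-0.08],"delta_rot":[0,0,0],"claw":0},{"xyz":[0,0,-0.08],"delta_rot":[0,0,0],"claw":0},{"xyz":[0,0,-0.08],"delta_rot":[0,0,0],"claw":0},{"xyz":[0,0,-0.08],"delta_rot":[0,0,0],"claw":0},{"xyz":[0,0,-0.08],"delta_rot":[0,0,0],"claw":0},{"xyz":[0,0,-0.08],"delta_rot":[0,0,0],"claw":0},{"xyz":[0,0,-0.08],"delta_rot":[0,0,0],"claw":0},{"xyz":[0,0,-0.5],"delta_rot":[0,0,0],"claw":0},{"xyz":[0,0,-1.5],"delta_rot":[0,0,0],"claw":0},{"xyz":[0,0,-3],"delta_rot":[0,0,0],"claw":0},{"xyz":[-4,0,-4],"delta_rot":[0,0,0],"claw":0},{"xyz":[-5,0,-4],"delta_rot":[0,0,0],"claw":0},{"xyz":[-5,0,-4],"delta_rot":[0,0,0],"claw":0},{"xyz":[-5,0,-4],"delta_rot":[0,0,0],"claw":0}]'
python3 - <<'E'
from ov import *
s=optics.capture("scene"); t=optics.capture("top"); print(r.get_state()["tcp_pos"])
A=draw(s,(270,190,440,330),2.9,[]); B=draw(t,(255,150,395,240),2,[]);C=cv2.resize(draw(s,(275,265,330,325),5,[]),(280,226))
B=cv2.copyMakeBorder(B,0,A.shape[0]-B.shape[0]-C.shape[0],0,0,cv2.BORDER_CONSTANT); 
cv2.imwrite("pics/q1.png",np.hstack([A,np.vstack([B,cv2.resize(C,(B.shape[1],C.shape[0]))])]))
for n,c in (("s",s),("t",t)):
    hsv=cv2.cvtColor(c["img"],cv2.COLOR_BGR2HSV); x0,y0,x1,y1=(270,250,330,330) if n=="s" else (340,170,390,230)
    m=((hsv[...,0]>10)&(hsv[...,0]<28)&(hsv[...,1]>120))[y0:y1,x0:x1]; v,u=np.nonzero(m); u=u.mean()+x0;v=v.mean()+y0
    print(n,m.sum(),u,v,ray(c,u,v,.074),ray(c,u+1.6,v,.074))
H=[(145,392),(197,370),(218,418),(172,442)]
Wd=np.array([ray(s,240+a/3+1.6,150+b/3,.074) for a,b in H]); print(Wd.mean(0),[(np.linalg.norm(Wd[i]-Wd[i-1]).round(4),np.degrees(np.arctan2(*(Wd[i]-Wd[i-1])[1::-1])).round(1)) for i in range(4)])
E
```

```text
time_s: 12.18
tcp_pos: [0.532, 0.1711, 0.1732]
eef_rot: [-179.8, -0.0, -36.7]
contact_force: [0.6, -1.5, 0.0]
gripper_width: 0.0874
gripper_force: 0.0
[0.53309987 0.17005974 0.17211995]
s 164 300.5975609756098 282.8292682926829 [ 0.60302483 -0.09433477  0.074     ] [ 0.60459885 -0.09257275  0.074     ]
t 46 366.4347826086956 202.04347826086956 [ 0.6026358  -0.09053767  0.074     ] [ 0.60272229 -0.09372191  0.074     ]
[ 0.60792766 -0.09461556  0.074     ] [(np.float64(0.0319), np.float64(164.7)), (np.float64(0.0286), np.float64(75.4)), (np.float64(0.0301), np.float64(-20.8)), (np.float64(0.0258), np.float64(-100.2))]
```

View pics/q1.png

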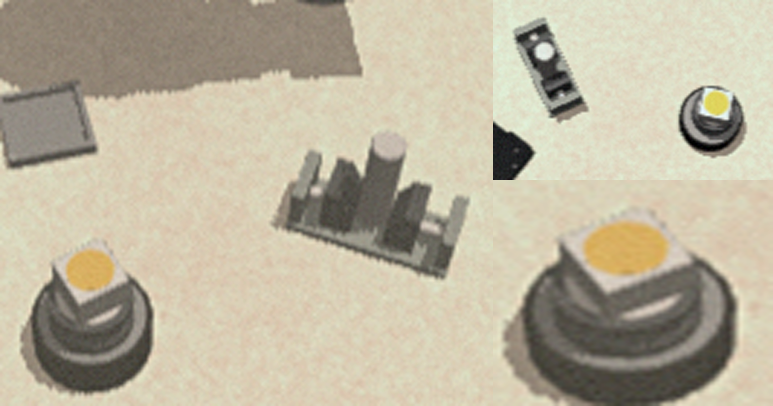

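Run:
```python
from ov import *
s=optics.capture("scene"); t=optics.capture("top")
def quad(c,H,o=0):
    W=np.array([ray(c,a+o,b,.074) for a,b in H]); print(W.mean(0).round(4),[(np.linalg.norm(W[i]-W[i-1]).round(4),(np.degrees(np.arctan2(*(W[i]-W[i-1])[1::-1]))%90).round(1)) for i in range(4)])
quad(s,[(288.2,280.9),(303.1,273),(315.1,285.7),(297.6,293.6)],1.6)
quad(s,[(270+a/2.9,190+b/2.9) for a,b in [(53,268),(96,240),(131,283),(82,308)]],1.6)
g=t["img"][190:218,350:385].astype(int); m=((g.max(2)-g.min(2)>60)&(g[...,2]>120))|(g.min(2)>135)
n,l,st,ce=cv2.connectedComponentsWithStats(m.astype(np.uint8)); i=1+st[1:,4].argmax(); print(st[i],ce[i])
rc=cv2.minAreaRect(np.argwhere(l==i)[:,::-1].astype(np.float32)); print(rc); b=cv2.boxPoints(rc)+[350,190]; quad(t,b)
for q in ([.604,-.092,.15],): print([rows(q,y) for y in (-20,-15,-105)])
```

```text
[ 0.6055 -0.0926  0.074 ] [(np.float64(0.0263), np.float64(81.9)), (np.float64(0.0259), np.float64(81.2)), (np.float64(0.0289), np.float64(87.2)), (np.float64(0.0287), np.float64(76.3))]
[ 0.6076 -0.0939  0.074 ] [(np.float64(0.0283), np.float64(81.5)), (np.float64(0.0275), np.float64(86.9)), (np.float64(0.0319), np.float64(83.2)), (np.float64(0.0284), np.float64(79.3))]
[  9   4  16  16 156] [15.97435897 11.15384615]
((16.25, 10.750000953674316), (13.728129386901855, 14.31647777557373), 11.309932708740234)
[ 0.6053 -0.0902  0.074 ] [(np.float64(0.0272), np.float64(79.9)), (np.float64(0.0296), np.float64(79.6)), (np.float64(0.0273), np.float64(79.8)), (np.float64(0.0295), np.float64(79.3))]
[(array([7.115, 5.554, 0.708]), array([-1.000e-02, -1.000e-02, -1.689e+01])), (array([7.115, 5.554, 0.708]), array([-1.000e-02, -1.000e-02, -2.189e+01])), (array([7.115, 5.554, 0.708]), array([-1.000e-02, -0.000e+00,  6.811e+01]))]
```

```bash
python3 -m crank '[{"xyz":[2,1.5,0],"delta_rot":[0,0,-8],"claw":0.2},{"xyz":[4,3,0],"delta_rot":[0,0,-16],"claw":0.2},{"xyz":[6,4.6,0],"delta_rot":[0,0,-24],"claw":0.2},{"xyz":[7.14,5.53,0],"delta_rot":[0,0,-26.9],"claw":0.2},{"xyz":[7.14,5.53,0],"delta_rot":[0,0,-26.9],"claw":0.2},{"xyz":[7.14,5.53,1],"delta_rot":[0,0,-26.9],"claw":0.2},{"xyz":[7.14,5.53,2],"delta_rot":[0,0,-26.9],"claw":0.2},{"xyz":[7.14,5.53,2.7],"delta_rot":[0,0,-26.9],"claw":0.2},{"xyz":[7.14,5.53,2.7],"delta_rot":[0,0,-26.9],"claw":0.2},{"xyz":[7.14,5.53,2.7],"delta_rot":[0,0,-26.9],"claw":0.2},{"xyz":[7.14,5.53,2.7],"delta_rot":[0,0,-26.9],"claw":0.2}]'
python3 -c "
from h import *
print(rows([.605,-.092,.0605],-10))"
```

```text
time_s: 13.75
tcp_pos: [0.6055, -0.0914, 0.0912]
eef_rot: [-180.0, -0.1, -10.0]
contact_force: [-0.6, 1.0, -0.2]
gripper_width: 0.0702
gripper_force: 0.0
(array([-0.014,  0.021,  1.024]), array([-0.03, -0.1 ,  0.04]))
```

```bash
python3 -m crank '[{"xyz":[0,0,0.5],"delta_rot":[0,0,0],"claw":0.2},{"xyz":[0,0,0.8],"delta_rot":[0,0,0],"claw":0.2},{"xyz":[0,0,1.02],"delta_rot":[0,0,0],"claw":0.2},{"xyz":[0,0,1.02],"delta_rot":[0,0,0],"claw":0.2},{"xyz":[0,0,1.02],"delta_rot":[0,0,0],"claw":0.8},{"xyz":[0,0,1.02],"delta_rot":[0,0,0],"claw":0.8},{"xyz":[0,0,1.02],"delta_rot":[0,0,0],"claw":0.8},{"xyz":[0,0,1.02],"delta_rot":[0,0,0],"claw":0.8},{"xyz":[0,0,1.02],"delta_rot":[0,0,0],"claw":0.8},{"xyz":[0,0,1.02],"delta_rot":[0,0,0],"claw":0.8},{"xyz":[0,0,1.02],"delta_rot":[0,0,0],"claw":0.8},{"xyz":[0,0,1.02],"delta_rot":[0,0,0],"claw":0.8},{"xyz":[0,0,1.02],"delta_rot":[0,0,0],"claw":0.8}]' 20
```

```text
time_s: 15.38
tcp_pos: [0.6047, -0.0915, 0.0596]
eef_rot: [180.0, -0.0, -10.0]
contact_force: [-0.2, 0.4, 1.8]
gripper_width: 0.0295
gripper_force: 20.0
```

```bash
python3 -m crank '[{"xyz":[0,0,-0.3],"delta_rot":[0,0,0],"claw":0.8},{"xyz":[0,0,-1],"delta_rot":[0,0,0],"claw":0.8},{"xyz":[0,0,-2],"delta_rot":[0,0,0],"claw":0.8},{"xyz":[0,0,-2],"delta_rot":[0,0,0],"claw":0.8},{"xyz":[0,0,-2],"delta_rot":[0,0,0],"claw":0.8}]'
python3 -c "
from h import *
print(rows([.467,-.017,.0125],-29.5))"
```

```text
time_s: 16.0
tcp_pos: [0.6042, -0.0915, 0.1193]
eef_rot: [-180.0, 0.0, -10.0]
contact_force: [0.7, -0.2, -0.4]
gripper_width: 0.0298
gripper_force: 20.0
(array([-4.934, -1.65 ,  3.561]), array([-1.000e-02,  2.000e-02,  1.952e+01]))
```

```bash
python3 -m crank '[{"xyz":[-1.2,-0.4,0],"delta_rot":[0,0,5],"claw":0.8},{"xyz":[-2.4,-0.8,0],"delta_rot":[0,0,10],"claw":0.8},{"xyz":[-3.6,-1.2,0],"delta_rot":[0,0,15],"claw":0.8},{"xyz":[-4.5,-1.5,0],"delta_rot":[0,0,19.5],"claw":0.8},{"xyz":[-4.93,-1.65,0],"delta_rot":[0,0,19.5],"claw":0.8},{"xyz":[-4.93,-1.65,0.8],"delta_rot":[0,0,19.5],"claw":0.8},{"xyz":[-4.93,-1.65,1.6],"delta_rot":[0,0,19.5],"claw":0.8},{"xyz":[-4.93,-1.65,2.4],"delta_rot":[0,0,19.5],"claw":0.8},{"xyz":[-4.93,-1.65,3],"delta_rot":[0,0,19.5],"claw":0.8},{"xyz":[-4.93,-1.65,3],"delta_rot":[0,0,19.5],"claw":0.8},{"xyz":[-4.93,-1.65,3],"delta_rot":[0,0,19.5],"claw":0.8}]'
python3 -c "
from h import *
print(rows([.467,-.017,.0125],-29.5))"
```

```text
time_s: 17.38
tcp_pos: [0.468, -0.0172, 0.0298]
eef_rot: [180.0, -0.0, -29.4]
contact_force: [0.5, 0.3, -0.9]
gripper_width: 0.0298
gripper_force: 20.0
(array([-0.031,  0.012,  0.575]), array([ 0.01, -0.01,  0.08]))
```

```bash
python3 -m crank '[{"xyz":[-0.02,0,0.2],"delta_rot":[0,0,0],"claw":0.8},{"xyz":[-0.02,0,0.4],"delta_rot":[0,0,0],"claw":0.8},{"xyz":[-0.02,0,0.55],"delta_rot":[0,0,0],"claw":0.8},{"xyz":[-0.02,0,0.57],"delta_rot":[0,0,0],"claw":0.8},{"xyz":[-0.02,0,0.57],"delta_rot":[0,0,0],"claw":0.8}]'
```

```text
time_s: 18.0
tcp_pos: [0.4671, -0.0169, 0.0124]
eef_rot: [180.0, 0.0, -29.5]
contact_force: [-0.2, -0.1, -1.2]
gripper_width: 0.0296
gripper_force: 20.0
```

```bash
python3 -m crank '[{"xyz":[0,0,0.03],"delta_rot":[0,0,0],"claw":0.8},{"xyz":[0,0,0.03],"delta_rot":[0,0,0],"claw":0.8}]'; python3 -m crank '[{"xyz":[0,0,0],"delta_rot":[0,0,0],"claw":0.4},{"xyz":[0,0,0],"delta_rot":[0,0,0],"claw":0.4},{"xyz":[0,0,0],"delta_rot":[0,0,0],"claw":0.4},{"xyz":[0,0,0],"delta_rot":[0,0,0],"claw":0.2},{"xyz":[0,0,-0.5],"delta_rot":[0,0,0],"claw":0.2},{"xyz":[0,0,-1.5],"delta_rot":[0,0,0],"claw":0.2},{"xyz":[0,0,-3],"delta_rot":[0,0,0],"claw":0.2},{"xyz":[0,0,-4],"delta_rot":[0,0,0],"claw":0.2},{"xyz":[0,0,-4],"delta_rot":[0,0,0],"claw":0.2}]'
python3 -c "
from h import *
print(rows([.605,-.092,.1],-30))"
```

```text
time_s: 18.25
tcp_pos: [0.4671, -0.0169, 0.0116]
eef_rot: [-180.0, -0.0, -29.5]
contact_force: [0.9, -0.1, -0.6]
gripper_width: 0.0298
gripper_force: 20.0
time_s: 19.38
tcp_pos: [0.4686, -0.0164, 0.1339]
eef_rot: [-179.8, -0.2, -29.4]
contact_force: [-0.0, -0.2, -0.4]
gripper_width: 0.0701
gripper_force: 0.0
(array([ 5.195, -0.037,  1.148]), array([-0.22, -0.2 ,  0.55]))
```

```bash
python3 -m crank '[{"xyz":[-1,-1.8,-0.3],"delta_rot":[0,0,0],"claw":0},{"xyz":[-2,-3.6,-0.6],"delta_rot":[0,0,0],"claw":0},{"xyz":[-2,-4.5,-0.6],"delta_rot":[0,0,0],"claw":0},{"xyz":[-2,-4.5,-0.6],"delta_rot":[0,0,0],"claw":0},{"xyz":[-2,-4.5,-0.6],"delta_rot":[0,0,0],"claw":0}]'
python3 - <<'E'
from ov import *
s=optics.capture("scene"); t=optics.capture("top")
for n,c in (("s",s),("t",t)):
    hsv=cv2.cvtColor(c["img"],cv2.COLOR_BGR2HSV); x0,y0,x1,y1=(260,205,310,255) if n=="s" else (305,250,350,300)
    m=((hsv[...,0]>10)&(hsv[...,0]<28)&(hsv[...,1]>120))[y0:y1,x0:x1]; v,u=np.nonzero(m); u=u.mean()+x0;v=v.mean()+y0
    print(n,m.sum(),u,v,ray(c,u,v,.026))
hn=[rect(.467,-.017,-29.5,.0085,.046,.046),rect(.467,-.017,-29.5,.026,.03,.03)]; st=[circ(.605,-.092,z,d) for z,d in ((.028,.066),(.052,.046),(0,.066))]
A=draw(t,(305,180,395,300),3.2,hn+st); B=draw(s,(260,210,350,330),3.2,hn+st)
cv2.imwrite("pics/v.png",np.hstack([A,B])); print(r.get_state()["tcp_pos"])
E
```

```text
time_s: 20.0
tcp_pos: [0.4806, 0.1293, 0.1484]
eef_rot: [179.9, 0.1, -29.5]
contact_force: [0.1, 0.2, -0.1]
gripper_width: 0.0876
gripper_force: 0.0
s 100 284.04 224.67000000000002 [ 0.46529881 -0.01901735  0.026     ]
t 0 nan nan [nan nan nan]
[0.48074679 0.12903259 0.14885363]<stdin>:5: RuntimeWarning: Mean of empty slice.
  ret = ret.dtype.type(ret / rcount)
```

```bash
python3 -c "
from h import *
print(rows([.605,-.092,.036],-29.5))"
```

```text
(array([7.238, 4.364, 3.762]), array([ 0.07,  0.04, -0.04]))
```

```bash
python3 -m crank '[{"xyz":[1.7,1,0],"delta_rot":[0,0,0],"claw":0},{"xyz":[3.4,2,0],"delta_rot":[0,0,0],"claw":0},{"xyz":[5,3,0],"delta_rot":[0,0,0],"claw":0},{"xyz":[6.5,3.9,0],"delta_rot":[0,0,0],"claw":0},{"xyz":[7.24,4.36,0],"delta_rot":[0,0,0],"claw":0},{"xyz":[7.24,4.36,0],"delta_rot":[0,0,0],"claw":0},{"xyz":[7.24,4.36,1],"delta_rot":[0,0,0],"claw":0},{"xyz":[7.24,4.36,2],"delta_rot":[0,0,0],"claw":0},{"xyz":[7.24,4.36,2.7],"delta_rot":[0,0,0],"claw":0},{"xyz":[7.24,4.36,3.2],"delta_rot":[0,0,0],"claw":0},{"xyz":[7.24,4.36,3.6],"delta_rot":[0,0,0],"claw":0},{"xyz":[7.24,4.36,3.74],"delta_rot":[0,0,0],"claw":0},{"xyz":[7.24,4.36,3.74],"delta_rot":[0,0,0],"claw":0},{"xyz":[7.24,4.36,3.74],"delta_rot":[0,0,0],"claw":0}]'
python3 -m crank '[{"xyz":[0,0,0],"delta_rot":[0,0,0],"claw":0.7},{"xyz":[0,0,0],"delta_rot":[0,0,0],"claw":0.7},{"xyz":[0,0,0],"delta_rot":[0,0,0],"claw":0.7},{"xyz":[0,0,0],"delta_rot":[0,0,0],"claw":0.7},{"xyz":[0,0,0],"delta_rot":[0,0,0],"claw":0.7},{"xyz":[0,0,0],"delta_rot":[0,0,0],"claw":0.7},{"xyz":[0,0,0],"delta_rot":[0,0,0],"claw":0.7},{"xyz":[0,0,0],"delta_rot":[0,0,0],"claw":0.7}]' 25
```

```text
time_s: 21.85
tcp_pos: [0.6064, -0.0905, 0.0379]
eef_rot: [-180.0, -0.1, -29.5]
contact_force: [-0.8, -0.6, 0.1]
gripper_width: 0.0878
gripper_force: 0.0
time_s: 22.85
tcp_pos: [0.6058, -0.0907, 0.0373]
eef_rot: [180.0, 0.0, -29.5]
contact_force: [-0.1, -0.5, 2.1]
gripper_width: 0.0455
gripper_force: 25.0
```

```bash
python3 -m crank '[{"xyz":[0,0,-0.3],"delta_rot":[0,0,0],"claw":0.7},{"xyz":[0,0,-1],"delta_rot":[0,0,0],"claw":0.7},{"xyz":[0,0,-2],"delta_rot":[0,0,0],"claw":0.7},{"xyz":[0,0,-2.5],"delta_rot":[0,0,0],"claw":0.7},{"xyz":[0,0,-2.5],"delta_rot":[0,0,0],"claw":0.7}]'
python3 -c "
from h import *
print(rows([.483,.212,.014],-29.5))"
```

```text
time_s: 23.48
tcp_pos: [0.6067, -0.0902, 0.1134]
eef_rot: [-179.9, -0.1, -29.5]
contact_force: [0.2, 0.1, -2.1]
gripper_width: 0.0454
gripper_force: 25.0
(array([-8.551, -6.739,  3.309]), array([-0.1 , -0.11,  0.04]))
```

```bash
python3 -m crank '[{"xyz":[-1.2,-1,0],"delta_rot":[0,0,0],"claw":0.7},{"xyz":[-2.5,-2,0],"delta_rot":[0,0,0],"claw":0.7},{"xyz":[-3.8,-3,0],"delta_rot":[0,0,0],"claw":0.7},{"xyz":[-5.1,-4,0],"delta_rot":[0,0,0],"claw":0.7},{"xyz":[-6.4,-5,0],"delta_rot":[0,0,0],"claw":0.7},{"xyz":[-7.6,-6,0],"delta_rot":[0,0,0],"claw":0.7},{"xyz":[-8.55,-6.74,0],"delta_rot":[0,0,0],"claw":0.7},{"xyz":[-8.55,-6.74,0],"delta_rot":[0,0,0],"claw":0.7},{"xyz":[-8.55,-6.74,1],"delta_rot":[0,0,0],"claw":0.7},{"xyz":[-8.55,-6.74,2],"delta_rot":[0,0,0],"claw":0.7},{"xyz":[-8.55,-6.74,2.7],"delta_rot":[0,0,0],"claw":0.7},{"xyz":[-8.55,-6.74,2.7],"delta_rot":[0,0,0],"claw":0.7},{"xyz":[-8.55,-6.74,2.7],"delta_rot":[0,0,0],"claw":0.7}]'
python3 - <<'E'
from ov import *
print(rows([.483,.212,.014],-29.5))
s=optics.capture("scene"); cv2.imwrite("pics/pn.png",draw(s,(340,130,430,210),6,[]))
E
```

```text
time_s: 25.1
tcp_pos: [0.4824, 0.2114, 0.0315]
eef_rot: [180.0, -0.0, -29.5]
contact_force: [-0.2, 0.2, -2.2]
gripper_width: 0.0455
gripper_force: 25.0
(array([ 0.007, -0.026,  0.584]), array([ 0.01, -0.01,  0.02]))
```

```bash
python3 -m crank '[{"xyz":[0,0,0.2],"delta_rot":[0,0,0],"claw":0.7},{"xyz":[0,0,0.4],"delta_rot":[0,0,0],"claw":0.7},{"xyz":[0,0,0.55],"delta_rot":[0,0,0],"claw":0.7},{"xyz":[0,0,0.58],"delta_rot":[0,0,0],"claw":0.7},{"xyz":[0,0,0.58],"delta_rot":[0,0,0],"claw":0.7}]'; python3 -m crank '[{"xyz":[0,0,0.03],"delta_rot":[0,0,0],"claw":0.7},{"xyz":[0,0,0.03],"delta_rot":[0,0,0],"claw":0.7}]'
```

```text
time_s: 25.78
tcp_pos: [0.4821, 0.2117, 0.0138]
eef_rot: [180.0, 0.0, -29.5]
contact_force: [0.2, -0.2, -2.3]
gripper_width: 0.0452
gripper_force: 25.0
time_s: 26.02
tcp_pos: [0.4822, 0.2118, 0.0132]
eef_rot: [-180.0, -0.0, -29.5]
contact_force: [0.5, 0.2, 1.4]
gripper_width: 0.0454
gripper_force: 25.0
```

```bash
python3 -m crank '[{"xyz":[0,0,0],"delta_rot":[0,0,0],"claw":0.2},{"xyz":[0,0,0],"delta_rot":[0,0,0],"claw":0.2},{"xyz":[0,0,0],"delta_rot":[0,0,0],"claw":0},{"xyz":[0,0,0],"delta_rot":[0,0,0],"claw":0},{"xyz":[0,0,-0.5],"delta_rot":[0,0,0],"claw":0},{"xyz":[0,0,-1.5],"delta_rot":[0,0,0],"claw":0},{"xyz":[0,0,-3],"delta_rot":[0,0,0],"claw":0},{"xyz":[0,0,-4],"delta_rot":[0,0,0],"claw":0},{"xyz":[0,3.5,-4],"delta_rot":[0,0,0],"claw":0},{"xyz":[0,3.5,-4],"delta_rot":[0,0,0],"claw":0},{"xyz":[0,3.5,-4],"delta_rot":[0,0,0],"claw":0},{"xyz":[0,3.5,-4],"delta_rot":[0,0,0],"claw":0}]'
python3 - <<'E'
from ov import *
s=optics.capture("scene");t=optics.capture("top")
pn=[circ(.482,.212,z,d) for z,d in ((.0085,.062),(.028,.046))]
ro=[circ(.606,-.091,z,.066) for z in (0,.028)]
hn=[rect(.467,-.017,-29.5,.0085,.046,.046)]
a=draw(s,(340,150,420,210),4,pn); b=draw(s,(270,205,350,325),4,ro+hn); c=draw(t,(190,240,260,290),4,pn); d=draw(t,(330,170,400,230),4,ro)
x=np.vstack([cv2.resize(a,(320,240)),cv2.resize(c,(320,229)),]); y=np.vstack([d,np.zeros((229,280,3),np.uint8)]); b=b[:469]
x=x[:469]; y=y[:469]; print(x.shape,y.shape,b.shape)
cv2.imwrite("pics/w.png",cv2.resize(np.hstack([x,b,y]),(800,408)))
print(r.get_state()["tcp_pos"],rows([.606,-.091,.012],-29.5))
# roller centre: dark mask
for n,k,box in (("t",t,(340,180,390,235)),("s",s,(270,265,335,330))):
    x0,y0,x1,y1=box; g=cv2.cvtColor(k["img"],cv2.COLOR_BGR2GRAY)[y0:y1,x0:x1]; print(n,np.percentile(g,[5,25,50,75]))
    m=(g<70).astype(np.uint8); q,l,st,ce=cv2.connectedComponentsWithStats(m); i=1+st[1:,4].argmax(); print(st[i]+[x0,y0,0,0,0])
E
```

```text
time_s: 27.52
tcp_pos: [0.4311, 0.1206, 0.1342]
eef_rot: [-179.9, -0.1, -29.5]
contact_force: [-0.5, 1.0, -0.1]
gripper_width: 0.0876
gripper_force: 0.0
(469, 320, 3) (469, 280, 3) (469, 320, 3)
[0.43107888 0.12095745 0.13347078] (array([8.549, 3.29 , 4.05 ]), array([-0.05, -0.03,  0.06]))
t [ 45.   105.   142.   144.75]
[348 193  32  33 220]
s [ 48.  96. 136. 140.]
[281 283  42  42 465]
```

Run:
```python
from ov import *
s=optics.capture("scene");t=optics.capture("top")
for k,o in ((t,0),(s,1.6)):
    p=np.array([proj(k,q) for z in (0,.028) for q in circ(.606,-.091,z,.066)]); print(p.min(0)-[o,0],p.max(0)-[o,0])
```

```text
[347.71655272 190.86524458] [380.34660393 224.56291751]
[281.7223973  281.11928733] [324.14021058 326.55939133]
```

```bash
python3 -m crank '[{"xyz":[1.8,0.7,0],"delta_rot":[0,0,0],"claw":0},{"xyz":[3.6,1.4,0],"delta_rot":[0,0,0],"claw":0},{"xyz":[5.4,2.1,0],"delta_rot":[0,0,0],"claw":0},{"xyz":[7.2,2.8,0],"delta_rot":[0,0,0],"claw":0},{"xyz":[8.54,3.31,0],"delta_rot":[0,0,0],"claw":0},{"xyz":[8.54,3.31,0],"delta_rot":[0,0,0],"claw":0},{"xyz":[8.54,3.31,1],"delta_rot":[0,0,0],"claw":0},{"xyz":[8.54,3.31,2],"delta_rot":[0,0,0],"claw":0},{"xyz":[8.54,3.31,2.9],"delta_rot":[0,0,0],"claw":0},{"xyz":[8.54,3.31,2.9],"delta_rot":[0,0,0],"claw":0},{"xyz":[8.54,3.31,2.9],"delta_rot":[0,0,0],"claw":0},{"xyz":[8.54,3.31,2.9],"delta_rot":[0,0,0],"claw":0}]'
python3 -c "
from h import *
print(rows([.605,-.0915,.012],-29.5))"
```

```text
time_s: 29.22
tcp_pos: [0.6056, -0.0919, 0.0474]
eef_rot: [-179.9, -0.1, -29.4]
contact_force: [0.1, 0.2, -0.5]
gripper_width: 0.0878
gripper_force: 0.0
(array([-0.026,  0.   ,  1.179]), array([-0.07, -0.1 ,  0.07]))
```

```bash
python3 -m crank '[{"xyz":[0,0,0.3],"delta_rot":[0,0,0],"claw":0},{"xyz":[0,0,0.6],"delta_rot":[0,0,0],"claw":0},{"xyz":[0,0,0.9],"delta_rot":[0,0,0],"claw":0},{"xyz":[0,0,1.17],"delta_rot":[0,0,0],"claw":0},{"xyz":[0,0,1.17],"delta_rot":[0,0,0],"claw":0},{"xyz":[0,0,1.17],"delta_rot":[0,0,0],"claw":0}]'
python3 -m crank '[{"xyz":[0,0,0],"delta_rot":[0,0,0],"claw":0.5},{"xyz":[0,0,0],"delta_rot":[0,0,0],"claw":0.5},{"xyz":[0,0,0],"delta_rot":[0,0,0],"claw":0.5},{"xyz":[0,0,0],"delta_rot":[0,0,0],"claw":0.5},{"xyz":[0,0,0],"delta_rot":[0,0,0],"claw":0.5},{"xyz":[0,0,0],"delta_rot":[0,0,0],"claw":0.5}]' 25
```

```text
time_s: 29.98
tcp_pos: [0.6048, -0.0922, 0.0109]
eef_rot: [180.0, -0.0, -29.5]
contact_force: [0.1, 0.1, 0.9]
gripper_width: 0.0878
gripper_force: 0.0
time_s: 30.72
tcp_pos: [0.6047, -0.0922, 0.0111]
eef_rot: [-180.0, -0.0, -29.5]
contact_force: [-1.2, 0.0, 3.1]
gripper_width: 0.0654
gripper_force: 25.0
```

```bash
python3 -m crank '[{"xyz":[0,0,-0.3],"delta_rot":[0,0,0],"claw":0.5},{"xyz":[0,0,-1],"delta_rot":[0,0,0],"claw":0.5},{"xyz":[0,0,-1.8],"delta_rot":[0,0,0],"claw":0.5},{"xyz":[0,0,-1.8],"delta_rot":[0,0,0],"claw":0.5},{"xyz":[0,0,-1.8],"delta_rot":[0,0,0],"claw":0.5}]'
python3 -c "
from h import *
print(rows([.472,-.2045,.0158],-29.5))"
```

```text
time_s: 31.35
tcp_pos: [0.6041, -0.0922, 0.0644]
eef_rot: [180.0, 0.0, -29.5]
contact_force: [-0.1, 0.3, -2.2]
gripper_width: 0.0652
gripper_force: 25.0
(array([-1.99 ,  5.427,  1.623]), array([0.  , 0.04, 0.01]))
```

```bash
python3 -m crank '[{"xyz":[-0.4,1.1,0],"delta_rot":[0,0,0],"claw":0.5},{"xyz":[-0.8,2.2,0],"delta_rot":[0,0,0],"claw":0.5},{"xyz":[-1.2,3.3,0],"delta_rot":[0,0,0],"claw":0.5},{"xyz":[-1.6,4.4,0],"delta_rot":[0,0,0],"claw":0.5},{"xyz":[-1.99,5.43,0],"delta_rot":[0,0,0],"claw":0.5},{"xyz":[-1.99,5.43,0],"delta_rot":[0,0,0],"claw":0.5},{"xyz":[-1.99,5.43,0.5],"delta_rot":[0,0,0],"claw":0.5},{"xyz":[-1.99,5.43,1],"delta_rot":[0,0,0],"claw":0.5},{"xyz":[-1.99,5.43,1],"delta_rot":[0,0,0],"claw":0.5},{"xyz":[-1.99,5.43,1],"delta_rot":[0,0,0],"claw":0.5}]'
python3 -c "
from h import *
print(rows([.472,-.2045,.0158],-29.5))"
```

```text
time_s: 32.6
tcp_pos: [0.4727, -0.2044, 0.0344]
eef_rot: [180.0, 0.0, -29.4]
contact_force: [0.9, -1.0, -1.4]
gripper_width: 0.065
gripper_force: 25.0
(array([-0.02 ,  0.013,  0.621]), array([0.03, 0.04, 0.08]))
```

```bash
python3 -m crank '[{"xyz":[-0.02,0,0.2],"delta_rot":[0,0,0],"claw":0.5},{"xyz":[-0.02,0,0.4],"delta_rot":[0,0,0],"claw":0.5},{"xyz":[-0.02,0,0.57],"delta_rot":[0,0,0],"claw":0.5},{"xyz":[-0.02,0,0.6],"delta_rot":[0,0,0],"claw":0.5},{"xyz":[-0.02,0,0.6],"delta_rot":[0,0,0],"claw":0.5}]'; python3 -m crank '[{"xyz":[0,0,0.03],"delta_rot":[0,0,0],"claw":0.5},{"xyz":[0,0,0.03],"delta_rot":[0,0,0],"claw":0.5}]'
```

```text
time_s: 33.22
tcp_pos: [0.472, -0.2044, 0.0168]
eef_rot: [180.0, 0.0, -29.5]
contact_force: [-0.2, 1.0, -0.8]
gripper_width: 0.0649
gripper_force: 25.0
time_s: 33.48
tcp_pos: [0.4721, -0.2044, 0.0161]
eef_rot: [-180.0, -0.0, -29.5]
contact_force: [0.3, 0.2, -2.5]
gripper_width: 0.0648
gripper_force: 25.0
```

```bash
python3 -m crank '[{"xyz":[0,0,0.03],"delta_rot":[0,0,0],"claw":0.5},{"xyz":[0,0,0.03],"delta_rot":[0,0,0],"claw":0.5}]'; python3 -m crank '[{"xyz":[0,0,0],"delta_rot":[0,0,0],"claw":0.1},{"xyz":[0,0,0],"delta_rot":[0,0,0],"claw":0},{"xyz":[0,0,0],"delta_rot":[0,0,0],"claw":0},{"xyz":[0,0,-0.5],"delta_rot":[0,0,0],"claw":0},{"xyz":[0,0,-1.5],"delta_rot":[0,0,0],"claw":0},{"xyz":[0,0,-3],"delta_rot":[0,0,0],"claw":0},{"xyz":[0,0,-5],"delta_rot":[0,0,0],"claw":0},{"xyz":[0,0,-5],"delta_rot":[0,0,0],"claw":0},{"xyz":[-2,-3.5,-5],"delta_rot":[0,0,0],"claw":0},{"xyz":[-3,-7,-5],"delta_rot":[0,0,0],"claw":0},{"xyz":[-2,-12,-6],"delta_rot":[0,0,0],"claw":0},{"xyz":[-2,-14,-6],"delta_rot":[0,0,0],"claw":0},{"xyz":[-2,-14,-6],"delta_rot":[0,0,0],"claw":0},{"xyz":[-2,-14,-6],"delta_rot":[0,0,0],"claw":0},{"xyz":[-2,-14,-6],"delta_rot":[0,0,0],"claw":0},{"xyz":[-2,-14,-6],"delta_rot":[0,0,0],"claw":0},{"xyz":[-2,-14,-6],"delta_rot":[0,0,0],"claw":0}]'
python3 - <<'E'
from ov import *
s=optics.capture("scene");print(r.get_state()["tcp_pos"])
cv2.imwrite("pics/fin.png",draw(s,(160,150,500,350),2.35,[]))
E
```

```text
time_s: 33.72
tcp_pos: [0.4721, -0.2044, 0.0151]
eef_rot: [-180.0, -0.0, -29.5]
contact_force: [0.5, -0.3, -2.8]
gripper_width: 0.0651
gripper_force: 25.0
time_s: 35.85
tcp_pos: [0.6258, 0.1908, 0.1947]
eef_rot: [179.9, 0.0, -29.4]
contact_force: [-1.3, -0.7, 0.1]
gripper_width: 0.0877
gripper_force: 0.0
[0.62572053 0.19016644 0.19501455]
```

View pics/fin.png

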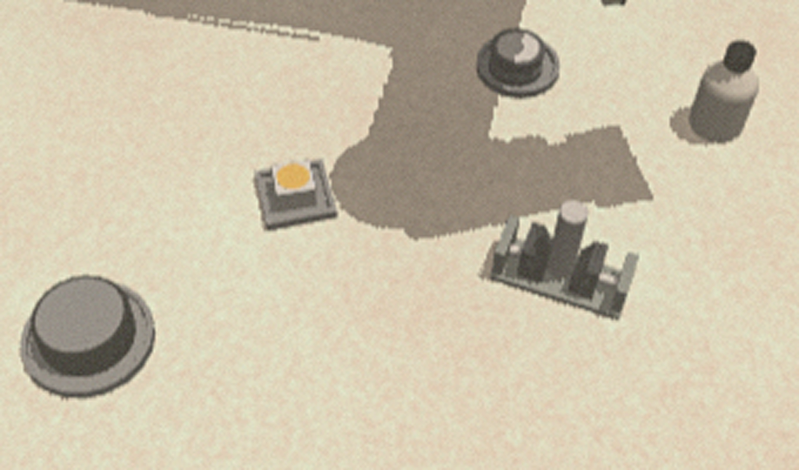

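```bash
python3 -c "
from plant import job
print(job.close_job())"
```

```text
the job is handed in; nothing more can be done
None
```

The job is handed in at about 36 s of the 128 s limit, with no verdict shown: the axle pin is pressed home between the clamp jaws. The housing, pulley and roller were then set in their nests in that order, each lowered to floor height inside the lip. I kept the arm clear of the tin and the oil bottle, but the last picture shows only the bottle.

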